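# Clamp the glued front onto a bean-sample drawer and keep the trigger squeezed

### The job

The dark wooden front of the little bean-sample drawer on the coffee counter has fresh glue on it: close the one-hand bar clamp that lies around it by pumping its orange trigger against the grip until the joint is shut and the red foam pad is pressed clearly into the front, but stop before the foam is squashed flat, because the thin drawer would be crushed. Touch only the clamp's grip and trigger (do not push the jaws, the drawer or its front by hand), leave the bowls, the kettle and the glue bottle alone, and finish while still holding the trigger squeezed, so that the pressure stays on.

Things in the scene. Friction and masses are not known exactly. Their poses are not given: they have to be found in the camera images.
- clamp: One-hand bar clamp, black, 0.85 kg, loose, lying flat on its side, 34 mm thick; slides if pushed, so it centres itself between fingers squeezing grip and trigger. Entry: its housing, origin under it on the bar's centre line. Axes: x along the bar to the moving jaw, y from the bar to the jaw tips, z up. Housing x -40..30, y -22..34 mm. Bar y -13..10, z 14..20, sticks out up to 125 mm behind the housing.
- fixed_face (a point): Centre of the fixed jaw's flat rubber face, clamp frame (36, 64, 17) mm; face looks to clamp +x, 40 mm wide (y 44..84), full height. The drawer ends up against it.
- handle_back (a point): Point on the back (-x) face of the black grip where it is best squeezed, clamp frame (-26, -76, 17) mm. The grip is a straight bar, x -26..-6, y -118..-22, z 0..34 mm.
- trigger_front (a point): Point on the front (+x) face of the orange trigger opposite handle_back, 17 mm above the counter; moves with the trigger. Width over grip and trigger here, along clamp x: 56 mm at rest, 31 mm fully squeezed. The trigger is a bar 10 mm thick, z 4..30 mm, reaching to y = -98 mm.
- trigger (a joint): Trigger angle, rad: 0 at rest, 0.25 fully squeezed. Spring 2.5 to 5 N at trigger_front, plus 0.4 N per N of jaw load. A full squeeze and full release pulls the jaw in 8 mm (two 4 mm teeth; up to 11 mm the first time). Squeezing first takes up some slack, then the jaw moves 0.4 mm per mm of trigger_front. Released under load, the jaw slips back up to 4.5 mm to the last tooth.
- jaw (a joint): How far the moving jaw has been pulled in towards the housing, m (0 to 0.075). The uncompressed foam pad's face lies at clamp x = 0.181 - this value. The ratchet does not let it back out.
- pad (a joint): How far the red foam pad of the moving jaw is squeezed in, m: 0 free, 0.016 squashed flat. Springy, 2 N per mm; beyond flat the force rises steeply.
- pad_face (a point): Centre of the foam pad's face (40 mm wide, 33 mm high), clamp y = 64, 17 mm above the counter; looks to clamp -x and moves with jaw and pad.
- drawer: Open-topped plywood drawer box, loose, about 0.2 kg, 80 mm (its x) by 90 mm (its y) by 45 mm high, walls 5 mm; origin at the centre of its underside. It stands between the jaws, its x roughly along clamp x, 1 to 5 mm clear of the fixed jaw.
- front: Dark wooden drawer front, glue on its back, loose, 12 mm thick (its x), 96 mm wide (y), 52 mm high, finger notch at the top; origin at the centre of its underside. It stands 3 to 6 mm off the drawer's +x end, facing the foam pad. Joint shut: its origin 46 mm from the drawer's along the drawer's x; its outer face is then 92 mm from the drawer's far end (at the fixed jaw).
- bowl_a: Lilac cupping bowl, 92 mm across, 62 mm high, origin at the centre of its underside. Leave alone.
- bowl_b: A second lilac cupping bowl, the same. Leave alone.
- kettle: Pale pink gooseneck kettle with a wooden handle, 136 mm across the base, 175 mm high, origin at the centre of its underside. Leave alone.
- glue: White glue bottle with a red nozzle, 48 mm across, 124 mm high, origin at the centre of its underside. Leave alone.
Mind the look-alikes: they are no part of the job. What is shaped like the drawer but green is not meant. Several things have the shape of the front; the one meant has the colours described above.

How it is judged:
On the way, in this order (a step that is already met when the one before it is completed fails the run):
1. the trigger is squeezed a first time (value of joint trigger above 0.12 rad), for 0.05 s.
2. it is let out again for the next stroke (value of joint trigger below 0.1 rad), for 0.05 s.
3. pumping brings the foam pad up against the drawer front (contact force between pad and front above 3 N), for 0.1 s.
At the end, for the whole second after the job is handed in: Foam pad presses the front with 4 to 30 N (foam in by 2 to 15 of 16 mm), drawer against the fixed jaw and level; joint shut within 1.5 mm, front square within 0.05 rad and within 12 mm of the middle; fingers still hold the trigger squeezed (over 0.05 rad, over 2 N) (contact force between pad and front between 4 and 30 N and contact force between clamp and drawer above 3 N and x of front in the frame of drawer between 0.043 and 0.0475 m and angle between the x axis of front and the x axis of drawer, either way round below 0.05 rad and y of front in the frame of drawer between -0.012 and 0.012 m and angle between drawer's own z axis and vertical below 0.15 rad and value of joint trigger above 0.05 rad and contact force between the fingers and trigger above 2 N and linear speed of drawer below 0.02 m/s); the arm keeps its last pose, push and grip.
It fails at once if the drawer is crushed: more than 38 N on its front (contact force between pad and front above 38 N).
It fails at once if the robot pushes the moving jaw by hand (contact force between any of the fingers, the arm and jaw above 4 N).
It fails at once if the robot pushes the drawer or its front by hand (contact force between any of the fingers, the arm and drawer above 3 N or contact force between any of the fingers, the arm and front above 3 N).
It fails at once if a bowl, the kettle or the glue bottle is moved by more than 20 mm (distance of any of bowl_a, bowl_b, kettle, glue from where it was at the start of the episode above 0.02 m).
It also fails if it takes over 58 s, if anything falls off the work surface, if the arm or the gripper's body presses on something with over 40 N, if the wrist force passes 120 N, or if a joint passes its speed limit or range.

### The arm

A 6-joint arm with a two-finger parallel gripper is mounted at the origin on the work surface. World frame = base frame: x ahead of the robot, y to its left, z up, the work surface at z = 0. Lengths are in m, angles in rad, forces in N, time in s.
With the tool pointing down it reaches from about 0.375 to 0.9 m from the base axis. Payload 3.1 kg.
Tool frame: the origin (TCP) lies midway between the tips of the shut fingers; the grasp point (between the pads) lies 19 mm behind it (manip.grasp_offset is the distance from the TCP to the grasp point, in m); z points along the fingers, y is the line along which they close (so a half turn about z gives the same grasp; the last joint's range is limited). The gripper opens to 85 mm and grips with 20 to 120 N. Pads are 22 mm wide; open, the fingers measure 114 mm over their backs; the gripper's body (76 mm by 85 mm) begins 54 mm behind the grasp point. The pads swing forward as they close: fully open they stand 13 mm farther back than shut.
Start: joints at [-1.458, 0.527, 1.433, -0, 1.181, -0.178], TCP at [0.18, -0.599, 0.199] pointing down, gripper open.
Joint ranges: [-3.08, 3.08], [-0.75, 2.2], [0.22, 2.44], [-1.43, 4.57], [0, 2.65], [-2.85, 2.85]. Speed limits (rad/s): [2.79, 2.79, 3.14, 3.14, 3.14, 3.14].

### API

Orientations are given as a unit quaternion [x, y, z, w].
In Python, from station import sensors, cams, order, manip gives the robot as it stands.
- The arm moves only by the tool move_arm, never from a script. Its argument "targets" is a list of rows, each an object of numbers: "dx", "dy", "dz": the shift along the world's x, y, z normalised to -1 to 1, where 1 is 25 mm; "rx", "ry", "rz": the turn, a rotation vector about the world's x, y, z normalised to -1 to 1, where 1 is 30 degrees. A call has exactly 10 rows; each row shifts and turns the commanded pose from where the row before left it; what a row does not reach is not made up. A row lasts 1/8 s, in which the tool goes at most 62.5 mm and 10.7 degrees, less where a joint would pass 70% of its speed; a pose out of reach is approached as far as the arm can. A call with a number of a shift or a turn outside -1 to 1 is refused whole. A call with a gripper value outside its range is refused whole. "claw" is the opening in per cent of the stroke, from 0 (shut) to 100 (fully open), set as the call begins (left out, the last holds). The fingers move at their own pace and stop on an object; "newtons" is the grip in N (left out, the last holds). Time passes only in rows, so rows that do not move let the fingers close, or fill a call up. It gives the time, the measured TCP pose, the force, the opening and the grip force at its end, in the units of the state.
- sensors.sense(): the state, without advancing time (a new reading comes with each control period).
- cams.snapshot(name): name is "scene" or "top"; returns the picture (384x512x3 uint8, red, green, blue); there is no depth.
- cams.camera_model(name): a dict with "fx", "fy", "cx", "cy" (pixels), "distortion" ([k1, k2, p1, p2, k3] as OpenCV has them; the pictures are not rectified), "extrinsics" (4x4, takes a point from world to camera coordinates). Camera axes: x right, y down, z forward; pixel columns grow to the right and rows downward; lengths in m; the calibration is good to about 2 mm. A picture is of the moment at which its call begins. camera_model takes no time and is no camera call.
- order.sign_off(): hands the job in; it is judged then, once.
The state is a dict: "t": time; "q": joint angles; "qd": joint speeds; "tau": joint torques, N m; "tcp_pos": TCP position; "tool_rot": TCP orientation; "force": force on the tool from outside, world axes, zero at the start; "ft_torque": the same for the moment, N m; "finger_gap": opening from 0.0 (shut) to 1.0 (fully open); "gripper_force": force on a finger pad.
Only numpy, scipy, OpenCV 4.12 (cv2) and the standard library are available. Lean on these libraries where they do the work, as an engineer would, in place of code of your own. Each camera call takes 0.05 s, during which the arm holds its last target. There are 200 camera calls.

## Working session

There is one attempt and no reset: what is moved stays moved. The work goes in short steps, Python scripts to look and compute and a tool call to move; the robot and the scene stay as the last step left them, time stands still between calls to the robot, and variables do not carry over. Pictures are saved under pics/ and viewed, at most 10 in all, crops included, and the job is handed in when it is done.

Besides the shell and the picture viewer there is one more tool, called by a JSON object that holds its "fn" and its "kwargs". move_arm: Moves the arm, as the interface text tells. Scaled input: -1 to 1 covers 25 mm each way for a shift and 30 degrees each way for a turn. Its arguments: {"type":"object","properties":{"targets":{"type":"array"},"claw":{"type":"number"},"newtons":{"type":"number"}},"required":["targets"]}

```bash
mkdir -p pics
python3 - <<'E'
from station import sensors,cams,manip
import cv2,numpy as np
for n in("scene","top"):
    im=cams.snapshot(n); cv2.imwrite(f"pics/{n}0.png",im[:,:,::-1]); m=cams.camera_model(n)
    E=np.array(m["extrinsics"]);print(n,m["fx"],m["distortion"],(-E[:3,:3].T@E[:3,3]).round(3))
print(sensors.sense(),manip.grasp_offset)
E
```

```text
scene 473.93895495601646 [-0.13365546  0.          0.          0.          0.        ] [ 1.167 -0.614  1.162]
top 365.6678168788007 [-0.00040551  0.          0.          0.          0.        ] [0.397 0.019 1.102]
{'t': 0.1, 'q': array([-1.45752308e+00,  5.28351795e-01,  1.43377298e+00,  1.23915889e-05,
        1.18141483e+00, -1.78499425e-01]), 'qd': array([ 0.00083641, -0.00149229, -0.0037979 , -0.00056163,  0.00086461,
        0.00014815]), 'tau': array([-1.57466247e-04, -4.43302810e+01, -1.78586662e+01, -1.97812451e-04,
        3.91848735e-03,  2.10366636e-06]), 'tcp_pos': array([ 0.1797326 , -0.59786159,  0.19814507]), 'tool_rot': array([ 9.89377322e-01,  1.45367008e-01,  3.74690962e-05, -9.72771608e-04]), 'force': array([-0.54148644, -0.03644048, -0.41045924]), 'ft_torque': array([ 0.01930526, -0.02248585, -0.02046832]), 'gripper_force': 0.0, 'finger_gap': 1.0020934720392447} 0.0187
```

View pics/top0.png

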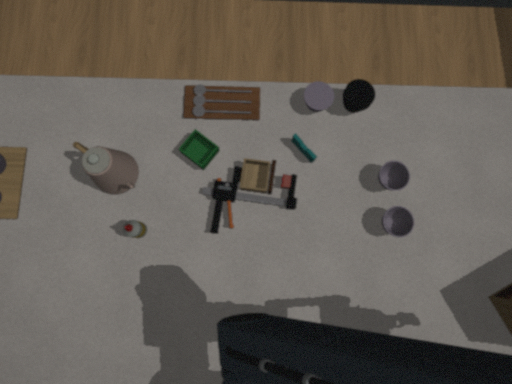

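View pics/scene0.png

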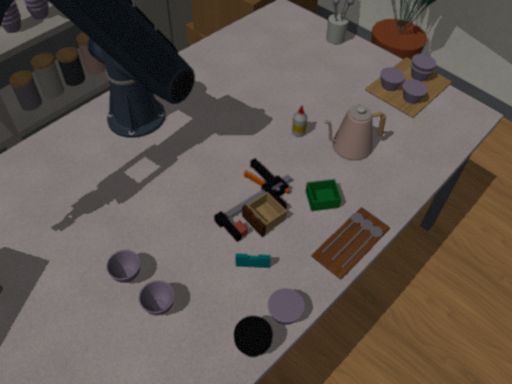

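Top view: the clamp's grip (black) is around px (217,210), its orange trigger at (229,210) and the moving jaw at (292,190) with the red pad at (287,182). The plywood drawer is at (257,176), with the dark front at (273,176). Look-alikes: the green box (199,149) and teal front (304,147). I'll check the crop and measure.

```bash
cat > h.py <<'E'
import cv2,numpy as np
from station import sensors,cams
def ray(n,px,z):
    m=cams.camera_model(n);K=np.array([[m["fx"],0,m["cx"]],[0,m["fy"],m["cy"]],[0,0,1]]);E=np.array(m["extrinsics"])
    u=cv2.undistortPoints(np.array(px,float).reshape(-1,1,2),K,np.array(m["distortion"])).reshape(-1,2)
    d=np.c_[u,np.ones(len(u))]@E[:3,:3];c=-E[:3,:3].T@E[:3,3]
    return (c+d*((z-c[2])/d[:,2])[:,None])[:,:2]
def crop(n,x0,y0,x1,y1,k,f):
    im=cams.snapshot(n);c=im[y0:y1,x0:x1]
    cv2.imwrite(f,cv2.convertScaleAbs(cv2.resize(c,None,fx=k,fy=k,interpolation=cv2.INTER_CUBIC),alpha=1.6)[:,:,::-1]);return im
def orange(im,z,n="top"):
    h=cv2.cvtColor(im,cv2.COLOR_RGB2HSV)
    m=cv2.inRange(h,(4,150,90),(14,255,255))
    k,l,s,c=cv2.connectedComponentsWithStats(m)
    for i in range(1,k):
        if s[i,4]>8:
            p=np.argwhere(l==i)[:,::-1];r=cv2.minAreaRect(p.astype(np.float32));print(s[i],c[i].round(1),ray(n,c[i],z).round(4),"box",ray(n,cv2.boxPoints(r),z).round(4).tolist())
E
python3 - <<'E'
from h import *
im=crop("top",180,135,315,240,5.9,"pics/c1.png")
orange(im,.03)
h=cv2.cvtColor(im,cv2.COLOR_RGB2HSV)
for p in[(217,205),(229,205),(230,220),(287,182)]:print(p,im[p[1],p[0]],h[p[1],p[0]])
E
```

```text
[228 201   5  26  48] [229.5 213.7] [[0.5131 0.0838]] box [[0.5503, 0.0924], [0.5511, 0.0861], [0.4773, 0.0753], [0.4764, 0.0815]]
(217, 205) [11 15 16] [96 80 16]
(229, 205) [120  70  39] [ 11 172 120]
(230, 220) [115  68  37] [ 12 173 115]
(287, 182) [106  64  57] [  4 118 106]
```

View pics/c1.png

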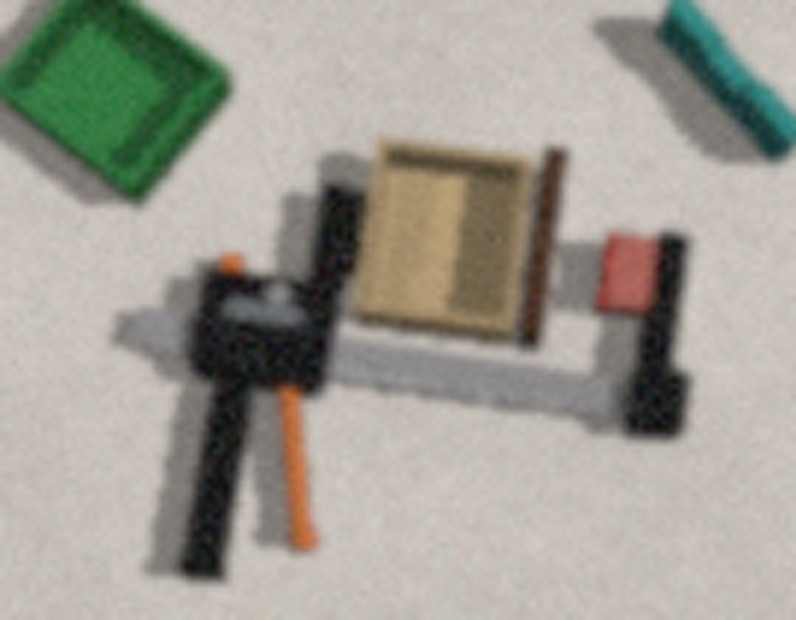

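The crop confirms the right set: plywood drawer, dark brown front at crop (543,250), red pad at (628,272), orange trigger from (290,390) to (303,548), black grip from (230,390) to (205,575). The teal front and the green box are separate objects.

```bash
cat >> h.py <<'E'
def cr(pts,z): return ray("top",[(180+u/5.9-.4,135+v/5.9-.4) for u,v in pts],z)
E
python3 - <<'E'
from h import *
print(ray("top",[(256,192),(356,192),(256,292)],0).round(3))
print("grip corners",cr([(182,573),(225,577),(217,392),(248,392)],.034).round(4))
g=cr([(182,573),(225,577),(217,392),(248,392)],.034)
print("trig",cr([(316,545),(303,390),(290,548)],.03).round(4))
print("jaw black",cr([(665,235),(655,435),(688,240),(628,432)],.034).round(4))
b=cr([(335,362),(620,393)],.02);d=b[1]-b[0];print("bar",b.round(4),np.degrees(np.arctan2(*d[::-1])))
gd=(g[2]+g[3]-g[0]-g[1]);print("grip y dir",np.degrees(np.arctan2(*gd[::-1])),np.linalg.norm(gd)/2)
print("drawer/front",cr([(380,140),(358,318),(545,150),(523,345)],.045).round(4),"pad",cr([(602,237),(598,308)],.034))
E
```

```text
[[ 0.584  0.007]
 [ 0.59  -0.301]
 [ 0.289  0.002]]
grip corners [[0.4595 0.1369]
 [0.4578 0.1158]
 [0.5494 0.123 ]
 [0.5497 0.1075]]
trig [[0.4745 0.0719]
 [0.5517 0.0804]
 [0.4728 0.0846]]
jaw black [[ 0.6339 -0.101 ]
 [ 0.5316 -0.0958]
 [ 0.6315 -0.1127]
 [ 0.5329 -0.0823]]
bar [[ 0.5678  0.0652]
 [ 0.5545 -0.0795]] -95.25492067027697
grip y dir -6.973139700487839 0.09156094963390486
drawer/front [[ 0.6776  0.0444]
 [ 0.5862  0.0533]
 [ 0.6742 -0.039 ]
 [ 0.5741 -0.0289]] pad [[ 0.632186   -0.0689251 ]
 [ 0.59552538 -0.06703757]]
```

{"fn": "move_arm", "kwargs": {"targets": [{"dx":0.42,"dy":0.94,"rz":-0.076},{"dx":0.42,"dy":0.94,"rz":-0.076},{"dx":0.42,"dy":0.94,"rz":-0.076},{"dx":0.42,"dy":0.94,"rz":-0.076},{"dx":0.42,"dy":0.94,"rz":-0.076},{"dx":0.42,"dy":0.94,"rz":-0.076},{"dx":0.42,"dy":0.94,"rz":-0.076},{"dx":0.42,"dy":0.94,"rz":-0.076},{"dx":0.42,"dy":0.94,"rz":-0.076},{"dx":0.42,"dy":0.94,"rz":-0.076}], "claw": 100, "newtons": 40}}

```text
schema error: expected keys dx, dy, dz, rx, ry, rz
```

{"fn": "move_arm", "kwargs": {"targets": [{"dx":0.42,"dy":0.94},{"dx":0.42,"dy":0.94},{"dx":0.42,"dy":0.94},{"dx":0.42,"dy":0.94},{"dx":0.42,"dy":0.94},{"dx":0.42,"dy":0.94},{"dx":0.42,"dy":0.94},{"dx":0.42,"dy":0.94},{"dx":0.42,"dy":0.94},{"dx":0.42,"dy":0.94}]}}

```text
schema error: expected keys dx, dy, dz, rx, ry, rz
```

{"fn": "move_arm", "kwargs": {"targets": [{"dx":0.42,"dy":0.94,"dz":0,"rx":0,"ry":0,"rz":-0.076},{"dx":0.42,"dy":0.94,"dz":0,"rx":0,"ry":0,"rz":-0.076},{"dx":0.42,"dy":0.94,"dz":0,"rx":0,"ry":0,"rz":-0.076},{"dx":0.42,"dy":0.94,"dz":0,"rx":0,"ry":0,"rz":-0.076},{"dx":0.42,"dy":0.94,"dz":0,"rx":0,"ry":0,"rz":-0.076},{"dx":0.42,"dy":0.94,"dz":0,"rx":0,"ry":0,"rz":-0.076},{"dx":0.42,"dy":0.94,"dz":0,"rx":0,"ry":0,"rz":-0.076},{"dx":0.42,"dy":0.94,"dz":0,"rx":0,"ry":0,"rz":-0.076},{"dx":0.42,"dy":0.94,"dz":0,"rx":0,"ry":0,"rz":-0.076},{"dx":0.42,"dy":0.94,"dz":0,"rx":0,"ry":0,"rz":-0.076}], "claw": 100, "newtons": 40}}

```text
t: 1.4
tcp_pos: [0.2851, -0.3626, 0.1989]
tool_rot: [0.999, -0.054, -0.0, -0.0]
force: [0.4, -0.5, -0.4]
finger_gap: 0.997
gripper_force: 0.0
```

{"fn": "move_arm", "kwargs": {"targets": [{"dx":0.42,"dy":0.94,"dz":0,"rx":0,"ry":0,"rz":0},{"dx":0.42,"dy":0.94,"dz":0,"rx":0,"ry":0,"rz":0},{"dx":0.42,"dy":0.94,"dz":0,"rx":0,"ry":0,"rz":0},{"dx":0.42,"dy":0.94,"dz":0,"rx":0,"ry":0,"rz":0},{"dx":0.42,"dy":0.94,"dz":0,"rx":0,"ry":0,"rz":0},{"dx":0.42,"dy":0.94,"dz":0,"rx":0,"ry":0,"rz":0},{"dx":0.42,"dy":0.94,"dz":0,"rx":0,"ry":0,"rz":0},{"dx":0.42,"dy":0.94,"dz":0,"rx":0,"ry":0,"rz":0},{"dx":0.42,"dy":0.94,"dz":0,"rx":0,"ry":0,"rz":0},{"dx":0.42,"dy":0.94,"dz":0,"rx":0,"ry":0,"rz":0}]}}

```text
t: 2.65
tcp_pos: [0.39, -0.1277, 0.199]
tool_rot: [0.999, -0.053, -0.0, -0.0]
force: [0.3, 0.2, -0.4]
finger_gap: 1.0
gripper_force: 0.0
```

{"fn": "move_arm", "kwargs": {"targets": [{"dx":0.44,"dy":0.93,"dz":0,"rx":0,"ry":0,"rz":0},{"dx":0.44,"dy":0.93,"dz":0,"rx":0,"ry":0,"rz":0},{"dx":0.44,"dy":0.93,"dz":0,"rx":0,"ry":0,"rz":0},{"dx":0.44,"dy":0.93,"dz":0,"rx":0,"ry":0,"rz":0},{"dx":0.44,"dy":0.93,"dz":-0.3,"rx":0,"ry":0,"rz":0},{"dx":0.44,"dy":0.93,"dz":-0.4,"rx":0,"ry":0,"rz":0},{"dx":0.44,"dy":0.93,"dz":-0.6,"rx":0,"ry":0,"rz":0},{"dx":0.44,"dy":0.93,"dz":-0.6,"rx":0,"ry":0,"rz":0},{"dx":0.44,"dy":0.93,"dz":-0.6,"rx":0,"ry":0,"rz":0},{"dx":0.43,"dy":0.91,"dz":-0.6,"rx":0,"ry":0,"rz":0}]}}

```text
t: 3.9
tcp_pos: [0.4998, 0.1043, 0.1209]
tool_rot: [0.999, -0.053, -0.0, 0.0]
force: [-0.8, -0.2, -0.5]
finger_gap: 1.002
gripper_force: 0.0
```

Run:
```python
from h import *
print(sensors.sense()['tcp_pos'])
crop("scene",200,130,320,260,4.5,"pics/c2.png")
crop("top",180,135,315,240,5.9,"pics/c3.png")
```

```text
[0.49984966 0.10428062 0.12088607]
```

View pics/c2.png

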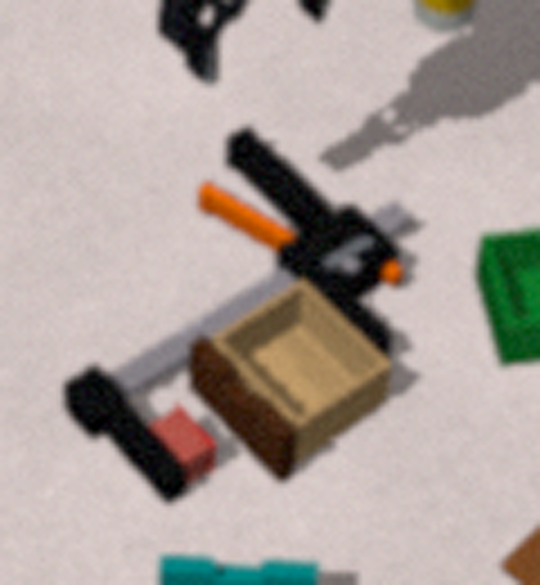

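The scene crop shows the open fingers above and behind the clamp, the dark front facing the red pad, and the grip and trigger free. I'll cross-check the trigger and grip ends from this camera.

Run:
```python
from h import *
f=lambda p,z:ray("scene",[(200+u/4.5-.4,130+v/4.5-.4) for u,v in p],z).round(4)
print("trig tip centre",f([(208,190)],.03),"grip end top",f([(243,138)],.034))
print("top: trig tip",cr([(303,545)],.03),"grip end",cr([(204,575)],.034))
```

```text
trig tip centre [[0.4823 0.0776]] grip end top [[0.4679 0.1273]]
top: trig tip [[0.47438063 0.07827213]] grip end [[0.45866131 0.12612257]]
```

{"fn": "move_arm", "kwargs": {"targets": [{"dx":0,"dy":0,"dz":-0.6,"rx":0,"ry":0,"rz":0},{"dx":0,"dy":0,"dz":-0.6,"rx":0,"ry":0,"rz":0},{"dx":0,"dy":0,"dz":-0.6,"rx":0,"ry":0,"rz":0},{"dx":0,"dy":0,"dz":-0.6,"rx":0,"ry":0,"rz":0},{"dx":0,"dy":0,"dz":-0.6,"rx":0,"ry":0,"rz":0},{"dx":0,"dy":0,"dz":-0.6,"rx":0,"ry":0,"rz":0},{"dx":0,"dy":0,"dz":-0.5,"rx":0,"ry":0,"rz":0},{"dx":0,"dy":0,"dz":-0.3,"rx":0,"ry":0,"rz":0},{"dx":0,"dy":0,"dz":-0.2,"rx":0,"ry":0,"rz":0},{"dx":0,"dy":0,"dz":0,"rx":0,"ry":0,"rz":0}]}}

```text
t: 5.25
tcp_pos: [0.4995, 0.1035, 0.0063]
tool_rot: [0.999, -0.053, -0.0, 0.0]
force: [0.3, 0.6, 0.4]
finger_gap: 0.999
gripper_force: 0.0
```

{"fn": "move_arm", "kwargs": {"targets": [{"dx":0,"dy":0,"dz":0,"rx":0,"ry":0,"rz":0},{"dx":0,"dy":0,"dz":0,"rx":0,"ry":0,"rz":0},{"dx":0,"dy":0,"dz":0,"rx":0,"ry":0,"rz":0},{"dx":0,"dy":0,"dz":0,"rx":0,"ry":0,"rz":0},{"dx":0,"dy":0,"dz":0,"rx":0,"ry":0,"rz":0},{"dx":0,"dy":0,"dz":0,"rx":0,"ry":0,"rz":0},{"dx":0,"dy":0,"dz":0,"rx":0,"ry":0,"rz":0},{"dx":0,"dy":0,"dz":0,"rx":0,"ry":0,"rz":0},{"dx":0,"dy":0,"dz":0,"rx":0,"ry":0,"rz":0},{"dx":0,"dy":0,"dz":0,"rx":0,"ry":0,"rz":0}], "claw": 34, "newtons": 30}}

```text
t: 6.5
tcp_pos: [0.4996, 0.1034, 0.0065]
tool_rot: [0.999, -0.053, -0.0, 0.0]
force: [-0.3, -0.1, -0.1]
finger_gap: 0.338
gripper_force: 0.0
```

Run:
```python
from h import *
print(sensors.sense())
crop("scene",200,130,320,260,4.5,"pics/c4.png")
```

```text
{'t': 6.5, 'q': array([-1.51484153e-02,  6.96567039e-01,  1.86125871e+00, -2.18561012e-05,
        5.83773152e-01,  1.66180428e+00]), 'qd': array([ 0.00226614, -0.00017931,  0.0009838 ,  0.00079615, -0.00035423,
        0.00315586]), 'tau': array([-7.07152412e-04, -4.03771985e+01, -6.74603105e+00, -4.29985118e-05,
        5.89609372e-04, -1.55643988e-05]), 'tcp_pos': array([0.49956551, 0.10344057, 0.00650487]), 'tool_rot': array([ 9.98592167e-01, -5.30441616e-02, -2.89506643e-06,  6.13744935e-06]), 'force': array([-0.33835109, -0.12032199, -0.13886962]), 'ft_torque': array([ 0.02462503, -0.02269692, -0.02383093]), 'gripper_force': 0.0, 'finger_gap': 0.3383351861527314}
```

View pics/c4.png

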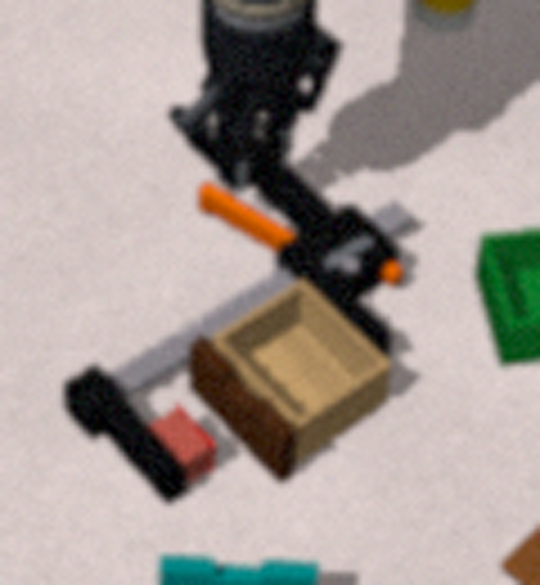

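```bash
cat >> h.py <<'E'
def proj(n,P):
    m=cams.camera_model(n);K=np.array([[m["fx"],0,m["cx"]],[0,m["fy"],m["cy"]],[0,0,1]]);E=np.array(m["extrinsics"])
    return cv2.projectPoints(np.array(P,float).reshape(-1,1,3),cv2.Rodrigues(E[:3,:3])[0],E[:3,3],K,np.array(m["distortion"]))[0].reshape(-1,2)
E
python3 - <<'E'
from h import *
p=proj("scene",[(.4996,.1034,.0065),(.4996,.1034,.06),(.4744,.0783,.03),(.4587,.1261,.034)])
print(((p-[200,130])*4.5).round())
crop("top",180,135,315,240,5.9,"pics/c5.png")
E
```

```text
[[249. 203.]
 [250. 153.]
 [199. 182.]
 [231. 130.]]
```

View pics/c5.png

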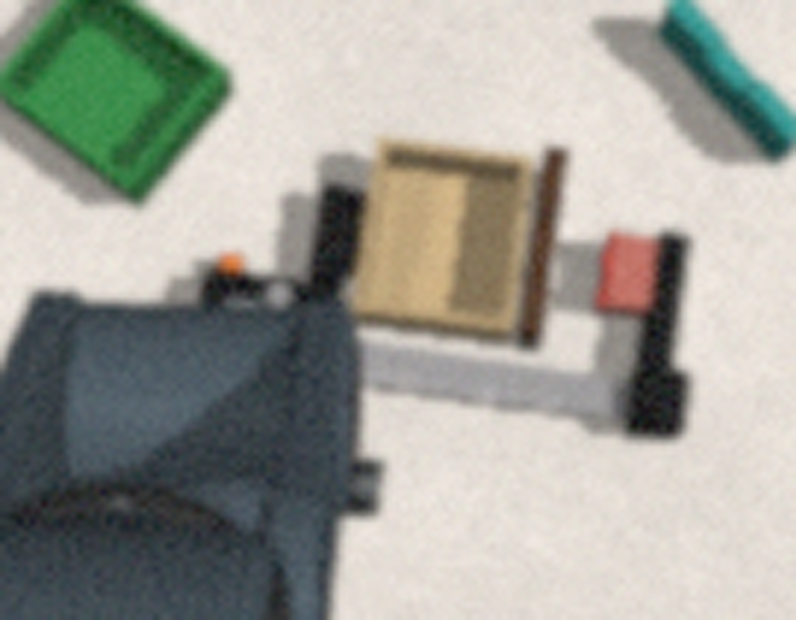

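The top view (c5) is hidden by the arm. In the scene crop (c4) the fingers closed on nothing and the trigger hasn't moved, so I'll zoom in on the fingertips.

Run:
```python
from h import *
crop("scene",225,125,285,190,9,"pics/c6.png")
```

```text
(no output)
```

View pics/c6.png

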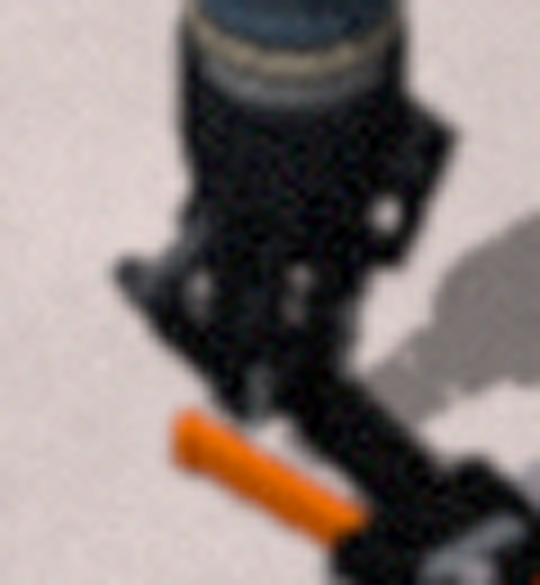

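The left fingertip (crop 250,405) sits close to the grip's front face, not outside the trigger. I'll compare the expected tip positions with what I see.

Run:
```python
from h import *
p=proj("scene",[(.4998,.1043,.1339),(.4998,.1043,.1209),(.5088,.1043,.1339),(.4998,.1143,.1339)])
print(((p-[200,130])*4.5).round(1),"obs mid ~(262,47)")
e=np.array([-.108,-.994])
for s in(-1,1):
  for g,z in((.0425,.1339),(.0144,.0095)):
    b=np.array([.4998,.1040])+s*g*e
    q=proj("scene",[(*b,z)])[0]; print(s,g,((q-[200,130])*4.5).round(),((q-[225,125])*9).round())
m=cams.camera_model("scene");print(m["fx"],m["fy"],m["cx"],m["cy"])
```

```text
[[253.7  78.6]
 [253.3  92.1]
 [263.5  85.6]
 [264.1  70.9]] obs mid ~(262,47)
-1 0.0425 [302.  50.] [379. 145.]
-1 0.0144 [265. 191.] [306. 426.]
1 0.0425 [204. 108.] [182. 262.]
1 0.0144 [234. 210.] [243. 465.]
473.93895495601646 473.93895495601646 254.26075830924086 195.75204174736197
```

{"fn": "move_arm", "kwargs": {"targets": [{"dx":0,"dy":0,"dz":0,"rx":0,"ry":0,"rz":0},{"dx":0,"dy":0,"dz":0,"rx":0,"ry":0,"rz":0},{"dx":0,"dy":0,"dz":0,"rx":0,"ry":0,"rz":0},{"dx":0,"dy":0,"dz":0,"rx":0,"ry":0,"rz":0},{"dx":0,"dy":0,"dz":0,"rx":0,"ry":0,"rz":0},{"dx":0,"dy":0,"dz":0,"rx":0,"ry":0,"rz":0},{"dx":0,"dy":0,"dz":-0.1,"rx":0,"ry":0,"rz":0},{"dx":0,"dy":0,"dz":-0.1,"rx":0,"ry":0,"rz":0},{"dx":0,"dy":0,"dz":-0.12,"rx":0,"ry":0,"rz":0},{"dx":0,"dy":0,"dz":0,"rx":0,"ry":0,"rz":0}], "claw": 100, "newtons": 20}}

```text
t: 7.9
tcp_pos: [0.4993, 0.1034, -0.0018]
tool_rot: [0.999, -0.053, -0.0, 0.0]
force: [-0.2, -0.2, 0.1]
finger_gap: 0.998
gripper_force: 0.0
```

Run:
```python
from h import *
s=sensors.sense();print(s['tcp_pos'],s['force'])
crop("scene",225,125,285,190,9,"pics/c7.png")
```

```text
[ 0.4993211   0.10344358 -0.00183502] [-0.2044579 -0.1567992  0.0656281]
```

View pics/c7.png

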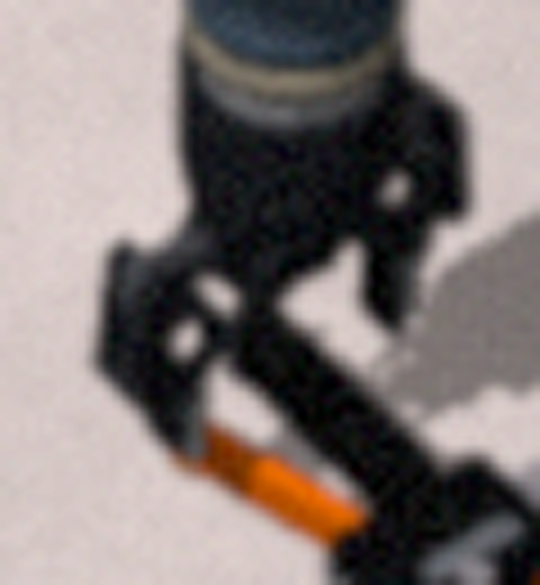

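{"fn": "move_arm", "kwargs": {"targets": [{"dx":0,"dy":0,"dz":-0.1,"rx":0,"ry":0,"rz":0},{"dx":0,"dy":0,"dz":-0.1,"rx":0,"ry":0,"rz":0},{"dx":0,"dy":0,"dz":-0.1,"rx":0,"ry":0,"rz":0},{"dx":0,"dy":0,"dz":-0.08,"rx":0,"ry":0,"rz":0},{"dx":0,"dy":0,"dz":0,"rx":0,"ry":0,"rz":0},{"dx":0,"dy":0,"dz":0,"rx":0,"ry":0,"rz":0},{"dx":0,"dy":0,"dz":0,"rx":0,"ry":0,"rz":0},{"dx":0,"dy":0,"dz":0,"rx":0,"ry":0,"rz":0},{"dx":0,"dy":0,"dz":0,"rx":0,"ry":0,"rz":0},{"dx":0,"dy":0,"dz":0,"rx":0,"ry":0,"rz":0}]}}

```text
t: 9.2
tcp_pos: [0.4996, 0.1034, -0.011]
tool_rot: [0.999, -0.053, -0.0, -0.0]
force: [0.7, 0.3, -0.5]
finger_gap: 0.999
gripper_force: 0.0
```

{"fn": "move_arm", "kwargs": {"targets": [{"dx":0,"dy":0,"dz":-0.1,"rx":0,"ry":0,"rz":0},{"dx":0,"dy":0,"dz":0,"rx":0,"ry":0,"rz":0},{"dx":0,"dy":0,"dz":0,"rx":0,"ry":0,"rz":0},{"dx":0,"dy":0,"dz":0,"rx":0,"ry":0,"rz":0},{"dx":0,"dy":0,"dz":0,"rx":0,"ry":0,"rz":0},{"dx":0,"dy":0,"dz":0,"rx":0,"ry":0,"rz":0},{"dx":0,"dy":0,"dz":0,"rx":0,"ry":0,"rz":0},{"dx":0,"dy":0,"dz":0,"rx":0,"ry":0,"rz":0},{"dx":0,"dy":0,"dz":0,"rx":0,"ry":0,"rz":0},{"dx":0,"dy":0,"dz":0,"rx":0,"ry":0,"rz":0}]}}

```text
t: 10.45
tcp_pos: [0.4996, 0.1034, -0.0135]
tool_rot: [0.999, -0.053, 0.0, -0.0]
force: [0.2, 0.3, -0.3]
finger_gap: 0.999
gripper_force: 0.0
```

{"fn": "move_arm", "kwargs": {"targets": [{"dx":0,"dy":0,"dz":-0.1,"rx":0,"ry":0,"rz":0},{"dx":0,"dy":0,"dz":-0.1,"rx":0,"ry":0,"rz":0},{"dx":0,"dy":0,"dz":0,"rx":0,"ry":0,"rz":0},{"dx":0,"dy":0,"dz":0,"rx":0,"ry":0,"rz":0},{"dx":0,"dy":0,"dz":0,"rx":0,"ry":0,"rz":0},{"dx":0,"dy":0,"dz":0,"rx":0,"ry":0,"rz":0},{"dx":0,"dy":0,"dz":0,"rx":0,"ry":0,"rz":0},{"dx":0,"dy":0,"dz":0,"rx":0,"ry":0,"rz":0},{"dx":0,"dy":0,"dz":0,"rx":0,"ry":0,"rz":0},{"dx":0,"dy":0,"dz":0,"rx":0,"ry":0,"rz":0}]}}

```text
t: 11.7
tcp_pos: [0.4996, 0.1034, -0.0185]
tool_rot: [0.999, -0.053, -0.0, -0.0]
force: [-0.8, -0.3, -0.4]
finger_gap: 1.002
gripper_force: 0.0
```

{"fn": "move_arm", "kwargs": {"targets": [{"dx":0,"dy":0,"dz":0,"rx":0,"ry":0,"rz":0},{"dx":0,"dy":0,"dz":0,"rx":0,"ry":0,"rz":0},{"dx":0,"dy":0,"dz":0,"rx":0,"ry":0,"rz":0},{"dx":0,"dy":0,"dz":0,"rx":0,"ry":0,"rz":0},{"dx":0,"dy":0,"dz":0,"rx":0,"ry":0,"rz":0},{"dx":0,"dy":0,"dz":0,"rx":0,"ry":0,"rz":0},{"dx":0,"dy":0,"dz":0,"rx":0,"ry":0,"rz":0},{"dx":0,"dy":0,"dz":0,"rx":0,"ry":0,"rz":0},{"dx":0,"dy":0,"dz":0,"rx":0,"ry":0,"rz":0},{"dx":0,"dy":0,"dz":0,"rx":0,"ry":0,"rz":0}], "claw": 50, "newtons": 20}}

```text
t: 12.95
tcp_pos: [0.4996, 0.1046, -0.0176]
tool_rot: [0.999, -0.054, 0.0, -0.001]
force: [-0.8, 6.6, 7.1]
finger_gap: 0.503
gripper_force: 8.3
```

{"fn": "move_arm", "kwargs": {"targets": [{"dx":0,"dy":0,"dz":0.05,"rx":0,"ry":0,"rz":0},{"dx":0,"dy":0,"dz":0.05,"rx":0,"ry":0,"rz":0},{"dx":0,"dy":0,"dz":0,"rx":0,"ry":0,"rz":0},{"dx":0,"dy":0,"dz":0,"rx":0,"ry":0,"rz":0},{"dx":0,"dy":0,"dz":0,"rx":0,"ry":0,"rz":0},{"dx":0,"dy":0,"dz":0,"rx":0,"ry":0,"rz":0},{"dx":0,"dy":0,"dz":0,"rx":0,"ry":0,"rz":0},{"dx":0,"dy":0,"dz":0,"rx":0,"ry":0,"rz":0},{"dx":0,"dy":0,"dz":0,"rx":0,"ry":0,"rz":0},{"dx":0,"dy":0,"dz":0,"rx":0,"ry":0,"rz":0}], "claw": 34, "newtons": 30}}

```text
t: 14.2
tcp_pos: [0.4988, 0.1038, -0.0162]
tool_rot: [0.999, -0.053, -0.001, -0.0]
force: [-1.6, 4.6, 0.1]
finger_gap: 0.342
gripper_force: 26.4
```

```bash
cat >> h.py <<'E'
def jaw(pr=True):
    im=cams.snapshot("top").astype(int)[135:240,235:315]
    m=((im[...,0]-im[...,2]>25)&(im[...,0]>75)&(im[...,0]-im[...,1]>30)&(abs(im[...,1]-im[...,2])<18)).astype(np.uint8)
    k,l,s,c=cv2.connectedComponentsWithStats(m)
    i=1+np.argmax(s[1:,4]);p=np.argwhere(l==i)[:,::-1]+[235,135]
    w=ray("top",p,.034);e=np.array([-.108,-.994])
    v=w@e;print("pad px",s[i],"clampx mean",(v.mean()-np.array([.5743,.0978])@e).round(4),"len",np.ptp(np.percentile(v,[3,97])).round(4))
    return im
E
python3 - <<'E'
from h import *
s=sensors.sense();print(s['t'],s['finger_gap'],s['gripper_force']);jaw()
im=cams.snapshot("scene");orange(im,.03,"scene")
crop("top",180,135,315,240,5.9,"pics/c8.png")
E
```

```text
14.2 0.3423970227959544 26.36449635028839
pad px [ 46  37   9  13 105] clampx mean 0.1709 len 0.0243
[373  20  54  29 906] [397.  36.] [[0.3954 1.0848]] box [[0.314, 0.9901], [0.2394, 1.1838], [0.4878, 1.1931], [0.5443, 1.0066]]
[407  25   7   5  13] [410.1  27.2] [[0.3972 1.1909]] box [[0.3955, 1.1674], [0.3889, 1.2213], [0.4039, 1.2139], [0.4102, 1.1603]]
[255 174  10  11  56] [259.1 179. ] [[0.5323 0.086 ]] box [[0.5128, 0.0809], [0.5109, 0.0964], [0.5511, 0.0905], [0.5528, 0.0753]]
[283 189   4   5  14] [284.3 191.2] [[0.6202 0.1054]] box [[0.6132, 0.1018], [0.616, 0.1134], [0.6263, 0.1083], [0.6235, 0.0967]]
[241 224   6   8  14] [243.5 227.6] [[ 0.6264 -0.0767]] box [[0.6121, -0.0773], [0.6131, -0.0679], [0.6369, -0.0748], [0.6358, -0.0841]]
[338 272   6   6  11] [339.9 274.8] [[ 0.9204 -0.0022]] box [[0.917, -0.0084], [0.9172, 0.0111], [0.9231, 0.0103], [0.9228, -0.0091]]
```

View pics/c8.png

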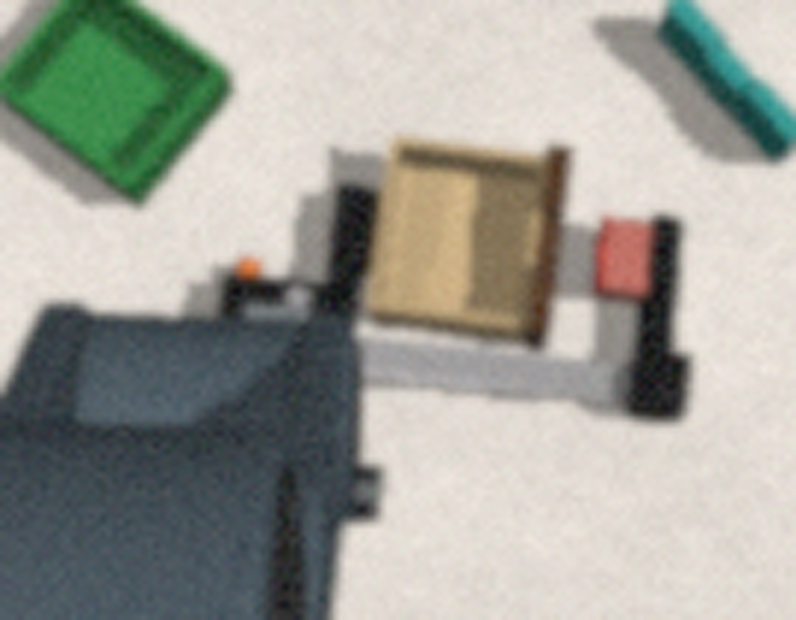

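The first squeeze worked: the trigger is fully in, the clamp has slid about 10 mm right until its fixed jaw (375) touches the drawer, and the red pad face is at crop x≈598 with the front at about 558. That leaves roughly 18 mm to contact. Next I release and pump again.

{"fn": "move_arm", "kwargs": {"targets": [{"dx":0,"dy":0,"dz":0,"rx":0,"ry":0,"rz":0},{"dx":0,"dy":0,"dz":0,"rx":0,"ry":0,"rz":0},{"dx":0,"dy":0,"dz":0,"rx":0,"ry":0,"rz":0},{"dx":0,"dy":0,"dz":0,"rx":0,"ry":0,"rz":0},{"dx":0,"dy":0,"dz":0,"rx":0,"ry":0,"rz":0},{"dx":0,"dy":0,"dz":0,"rx":0,"ry":0,"rz":0},{"dx":0,"dy":0,"dz":0,"rx":0,"ry":0,"rz":0},{"dx":0,"dy":0,"dz":0,"rx":0,"ry":0,"rz":0},{"dx":0,"dy":0,"dz":0,"rx":0,"ry":0,"rz":0},{"dx":0,"dy":0,"dz":0,"rx":0,"ry":0,"rz":0}], "claw": 76}}

```text
t: 15.6
tcp_pos: [0.4998, 0.1035, -0.0159]
tool_rot: [0.999, -0.053, 0.0, -0.0]
force: [2.7, -2.5, -0.8]
finger_gap: 0.761
gripper_force: 1.2
```

{"fn": "move_arm", "kwargs": {"targets": [{"dx":0,"dy":0,"dz":0,"rx":0,"ry":0,"rz":0},{"dx":0,"dy":0,"dz":0,"rx":0,"ry":0,"rz":0},{"dx":0,"dy":0,"dz":0,"rx":0,"ry":0,"rz":0},{"dx":0,"dy":0,"dz":0,"rx":0,"ry":0,"rz":0},{"dx":0,"dy":0,"dz":0,"rx":0,"ry":0,"rz":0},{"dx":0,"dy":0,"dz":0,"rx":0,"ry":0,"rz":0},{"dx":0,"dy":0,"dz":0,"rx":0,"ry":0,"rz":0},{"dx":0,"dy":0,"dz":0,"rx":0,"ry":0,"rz":0},{"dx":0,"dy":0,"dz":0,"rx":0,"ry":0,"rz":0},{"dx":0,"dy":0,"dz":0,"rx":0,"ry":0,"rz":0}], "claw": 34}}

```text
t: 16.85
tcp_pos: [0.4986, 0.1053, -0.0149]
tool_rot: [0.999, -0.054, -0.0, -0.001]
force: [-0.9, 5.7, 10.3]
finger_gap: 0.348
gripper_force: 27.2
```

```bash
cat >> h.py <<'E'
def edges(f):
    im=crop("top",180,135,315,240,5.9,f).astype(int)
    h=cv2.cvtColor(im.astype(np.uint8),cv2.COLOR_RGB2HSV)
    red=cv2.inRange(h,(0,90,80),(8,200,255))|cv2.inRange(h,(172,90,80),(180,200,255))
    brown=cv2.inRange(h,(0,90,15),(16,255,75));ply=cv2.inRange(h,(12,60,70),(24,180,255))
    for n,m in(("red",red),("brown",brown),("ply",ply)):
        m[:135]=0;m[195:]=0;m[:,:235]=0;m[:,315:]=0
        k,l,s,c=cv2.connectedComponentsWithStats(m);i=1+np.argmax(s[1:,4]);print(n,s[i],c[i].round(2))
        r=cv2.minAreaRect(np.argwhere(l==i)[:,::-1].astype(np.float32));print("   ",[np.round(x,1) for x in r])
E
python3 - <<'E'
from h import *
edges("pics/d1.png");print(sensors.sense()['t'])
E
```

```text
red [278 173  10  12 103] [282.8  178.67]
    [array([282.5, 178.5]), array([11.,  9.]), np.float64(90.0)]
brown [269 161   7  31  80] [272.24 176.36]
    [array([272.4, 176. ]), array([ 3.7, 30.4]), np.float64(7.8)]
ply [243 158  30  33 777] [257.16 175.07]
    [array([257.7, 174.7]), array([28.4, 30.4]), np.float64(8.1)]
16.9
```

{"fn": "move_arm", "kwargs": {"targets": [{"dx":0,"dy":0,"dz":0,"rx":0,"ry":0,"rz":0},{"dx":0,"dy":0,"dz":0,"rx":0,"ry":0,"rz":0},{"dx":0,"dy":0,"dz":0,"rx":0,"ry":0,"rz":0},{"dx":0,"dy":0,"dz":0,"rx":0,"ry":0,"rz":0},{"dx":0,"dy":0,"dz":0,"rx":0,"ry":0,"rz":0},{"dx":0,"dy":0,"dz":0,"rx":0,"ry":0,"rz":0},{"dx":0,"dy":0,"dz":0,"rx":0,"ry":0,"rz":0},{"dx":0,"dy":0,"dz":0,"rx":0,"ry":0,"rz":0},{"dx":0,"dy":0,"dz":0,"rx":0,"ry":0,"rz":0},{"dx":0,"dy":0,"dz":0,"rx":0,"ry":0,"rz":0}], "claw": 76}}

```text
t: 18.15
tcp_pos: [0.4996, 0.1035, -0.0159]
tool_rot: [0.999, -0.053, -0.0, -0.0]
force: [-0.7, -1.9, -1.4]
finger_gap: 0.76
gripper_force: 1.1
```

{"fn": "move_arm", "kwargs": {"targets": [{"dx":0,"dy":0,"dz":0,"rx":0,"ry":0,"rz":0},{"dx":0,"dy":0,"dz":0,"rx":0,"ry":0,"rz":0},{"dx":0,"dy":0,"dz":0,"rx":0,"ry":0,"rz":0},{"dx":0,"dy":0,"dz":0,"rx":0,"ry":0,"rz":0},{"dx":0,"dy":0,"dz":0,"rx":0,"ry":0,"rz":0},{"dx":0,"dy":0,"dz":0,"rx":0,"ry":0,"rz":0},{"dx":0,"dy":0,"dz":0,"rx":0,"ry":0,"rz":0},{"dx":0,"dy":0,"dz":0,"rx":0,"ry":0,"rz":0},{"dx":0,"dy":0,"dz":0,"rx":0,"ry":0,"rz":0},{"dx":0,"dy":0,"dz":0,"rx":0,"ry":0,"rz":0}], "claw": 34}}

```text
t: 19.4
tcp_pos: [0.5001, 0.1052, -0.0146]
tool_rot: [0.999, -0.054, 0.001, -0.001]
force: [-1.8, 5.5, 9.6]
finger_gap: 0.345
gripper_force: 27.3
```

Run:
```python
from h import *
edges("pics/d2.png");print(sensors.sense()['t'])
```

```text
red [276 172  10  13 106] [280.43 178.49]
    [array([280.5, 178.6]), array([ 8.7, 12.2]), np.float64(9.5)]
brown [269 161   7  31  87] [272.46 176.09]
    [array([272.3, 176. ]), array([ 4.4, 30.4]), np.float64(7.6)]
ply [243 158  31  33 780] [257.45 174.96]
    [array([257.8, 174.4]), array([28.3, 30.3]), np.float64(7.6)]
19.45
```

{"fn": "move_arm", "kwargs": {"targets": [{"dx":0,"dy":0,"dz":0,"rx":0,"ry":0,"rz":0},{"dx":0,"dy":0,"dz":0,"rx":0,"ry":0,"rz":0},{"dx":0,"dy":0,"dz":0,"rx":0,"ry":0,"rz":0},{"dx":0,"dy":0,"dz":0,"rx":0,"ry":0,"rz":0},{"dx":0,"dy":0,"dz":0,"rx":0,"ry":0,"rz":0},{"dx":0,"dy":0,"dz":0,"rx":0,"ry":0,"rz":0},{"dx":0,"dy":0,"dz":0,"rx":0,"ry":0,"rz":0},{"dx":0,"dy":0,"dz":0,"rx":0,"ry":0,"rz":0},{"dx":0,"dy":0,"dz":0,"rx":0,"ry":0,"rz":0},{"dx":0,"dy":0,"dz":0,"rx":0,"ry":0,"rz":0}], "claw": 76}}

```text
t: 20.7
tcp_pos: [0.4997, 0.1034, -0.016]
tool_rot: [0.999, -0.053, 0.0, -0.0]
force: [2.2, -1.1, -0.5]
finger_gap: 0.759
gripper_force: 1.1
```

{"fn": "move_arm", "kwargs": {"targets": [{"dx":0,"dy":0,"dz":0,"rx":0,"ry":0,"rz":0},{"dx":0,"dy":0,"dz":0,"rx":0,"ry":0,"rz":0},{"dx":0,"dy":0,"dz":0,"rx":0,"ry":0,"rz":0},{"dx":0,"dy":0,"dz":0,"rx":0,"ry":0,"rz":0},{"dx":0,"dy":0,"dz":0,"rx":0,"ry":0,"rz":0},{"dx":0,"dy":0,"dz":0,"rx":0,"ry":0,"rz":0},{"dx":0,"dy":0,"dz":0,"rx":0,"ry":0,"rz":0},{"dx":0,"dy":0,"dz":0,"rx":0,"ry":0,"rz":0},{"dx":0,"dy":0,"dz":0,"rx":0,"ry":0,"rz":0},{"dx":0,"dy":0,"dz":0,"rx":0,"ry":0,"rz":0}], "claw": 34}}

```text
t: 21.95
tcp_pos: [0.4987, 0.1053, -0.0148]
tool_rot: [0.999, -0.055, -0.0, -0.001]
force: [-1.1, 5.6, 10.8]
finger_gap: 0.35
gripper_force: 28.7
```

Run:
```python
from h import *
edges("pics/d3.png");print(sensors.sense()['t'])
```

```text
red [275 172   9  13  95] [278.74 178.22]
    [array([278.7, 178.2]), array([ 7.9, 11.9]), np.float64(8.1)]
brown [270 161   7  31  95] [273.04 176.6 ]
    [array([273., 176.]), array([30.,  6.]), np.float64(90.0)]
ply [243 158  31  33 785] [257.67 174.86]
    [array([258.1, 174.5]), array([28.2, 30.7]), np.float64(8.7)]
22.0
```

{"fn": "move_arm", "kwargs": {"targets": [{"dx":0,"dy":0,"dz":0,"rx":0,"ry":0,"rz":0},{"dx":0,"dy":0,"dz":0,"rx":0,"ry":0,"rz":0},{"dx":0,"dy":0,"dz":0,"rx":0,"ry":0,"rz":0},{"dx":0,"dy":0,"dz":0,"rx":0,"ry":0,"rz":0},{"dx":0,"dy":0,"dz":0,"rx":0,"ry":0,"rz":0},{"dx":0,"dy":0,"dz":0,"rx":0,"ry":0,"rz":0},{"dx":0,"dy":0,"dz":0,"rx":0,"ry":0,"rz":0},{"dx":0,"dy":0,"dz":0,"rx":0,"ry":0,"rz":0},{"dx":0,"dy":0,"dz":0,"rx":0,"ry":0,"rz":0},{"dx":0,"dy":0,"dz":0,"rx":0,"ry":0,"rz":0}], "claw": 76}}

```text
t: 23.25
tcp_pos: [0.4995, 0.1035, -0.016]
tool_rot: [0.999, -0.053, -0.0, -0.0]
force: [-0.8, -2.1, -2.1]
finger_gap: 0.756
gripper_force: 1.2
```

{"fn": "move_arm", "kwargs": {"targets": [{"dx":0,"dy":0,"dz":0,"rx":0,"ry":0,"rz":0},{"dx":0,"dy":0,"dz":0,"rx":0,"ry":0,"rz":0},{"dx":0,"dy":0,"dz":0,"rx":0,"ry":0,"rz":0},{"dx":0,"dy":0,"dz":0,"rx":0,"ry":0,"rz":0},{"dx":0,"dy":0,"dz":0,"rx":0,"ry":0,"rz":0},{"dx":0,"dy":0,"dz":0,"rx":0,"ry":0,"rz":0},{"dx":0,"dy":0,"dz":0,"rx":0,"ry":0,"rz":0},{"dx":0,"dy":0,"dz":0,"rx":0,"ry":0,"rz":0},{"dx":0,"dy":0,"dz":0,"rx":0,"ry":0,"rz":0},{"dx":0,"dy":0,"dz":0,"rx":0,"ry":0,"rz":0}], "claw": 43}}

```text
t: 24.5
tcp_pos: [0.5, 0.1045, -0.0151]
tool_rot: [0.999, -0.054, 0.001, -0.001]
force: [0.5, 2.9, 6.7]
finger_gap: 0.435
gripper_force: 10.3
```

Run:
```python
from h import *
edges("pics/d4.png");print(sensors.sense()['t'])
```

```text
red [274 172   9  13  91] [278.23 178.57]
    [array([278.4, 178.4]), array([ 7.6, 12. ]), np.float64(8.1)]
brown [269 161  15  31 109] [273.7  178.32]
    [array([277. , 176.7]), array([12.7, 30.5]), np.float64(8.1)]
ply [243 158  32  33 777] [257.47 174.81]
    [array([257.9, 174.2]), array([28.5, 30.4]), np.float64(7.6)]
24.55
```

View pics/d4.png

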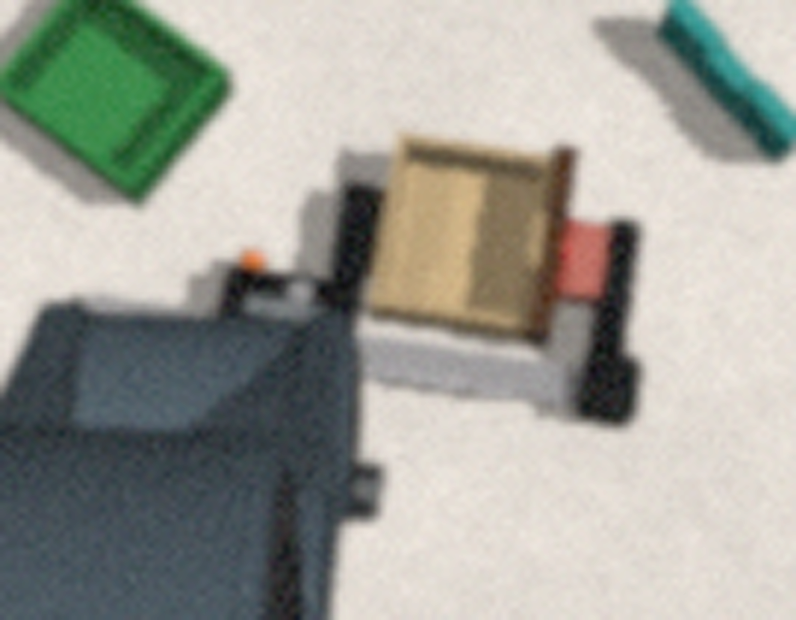

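The pad now presses the front with the joint closed (front at crop 560, pad 562–610, jaw plate at 612). The foam is in by roughly 5–7 mm, so I'll squeeze slightly more for margin.

{"fn": "move_arm", "kwargs": {"targets": [{"dx":0,"dy":0,"dz":0,"rx":0,"ry":0,"rz":0},{"dx":0,"dy":0,"dz":0,"rx":0,"ry":0,"rz":0},{"dx":0,"dy":0,"dz":0,"rx":0,"ry":0,"rz":0},{"dx":0,"dy":0,"dz":0,"rx":0,"ry":0,"rz":0},{"dx":0,"dy":0,"dz":0,"rx":0,"ry":0,"rz":0},{"dx":0,"dy":0,"dz":0,"rx":0,"ry":0,"rz":0},{"dx":0,"dy":0,"dz":0,"rx":0,"ry":0,"rz":0},{"dx":0,"dy":0,"dz":0,"rx":0,"ry":0,"rz":0},{"dx":0,"dy":0,"dz":0,"rx":0,"ry":0,"rz":0},{"dx":0,"dy":0,"dz":0,"rx":0,"ry":0,"rz":0}], "claw": 38}}

```text
t: 25.8
tcp_pos: [0.5, 0.1052, -0.0148]
tool_rot: [0.999, -0.054, 0.001, -0.001]
force: [-1.2, 5.8, 9.1]
finger_gap: 0.385
gripper_force: 14.4
```

Run:
```python
from h import *
edges("pics/d5.png")
for f in("c8","d1","d2","d3","d4","d5"):
    im=cv2.imread(f"pics/{f}.png").astype(int)
    b=im[225:290].mean(0);g=b.sum(1)
    # along pad rows: red run and black plate left edge
    red=(im[225:290,:,2]-im[225:290,:,1]).mean(0)
    r=np.where(red[540:720]>40)[0]+540
    print(f,"red",r.min(),r.max(),len(r),"fixed jaw dark",[ (np.where(g[300:420]<150)[0]+300)[[0,-1]]],"plate",(np.where(g[580:720]<150)[0]+580)[[0,-1]])
```

```text
red [275 172   8  13  87] [278.34 178.16]
    [array([278.5, 178. ]), array([12.,  7.]), np.float64(90.0)]
brown [269 161   8  31  97] [272.93 177.05]
    [array([273.1, 176.1]), array([ 5.3, 30.5]), np.float64(5.7)]
ply [243 158  31  33 776] [257.7  174.66]
    [array([258.2, 174.1]), array([28.2, 30.2]), np.float64(8.7)]
c8 red 596 651 56 fixed jaw dark [array([335, 362])] plate [656 670]
d1 red 583 637 55 fixed jaw dark [array([337, 364])] plate [644 657]
d2 red 568 623 56 fixed jaw dark [array([338, 365])] plate [629 644]
d3 red 557 610 54 fixed jaw dark [array([340, 367])] plate [616 629]
d4 red 556 607 52 fixed jaw dark [array([338, 365])] plate [613 626]
d5 red 557 605 49 fixed jaw dark [array([339, 366])] plate [611 625]
```

Foam is in by only about 3.5–4 mm so far. One more partial stroke will land it mid-range.

{"fn": "move_arm", "kwargs": {"targets": [{"dx":0,"dy":0,"dz":0,"rx":0,"ry":0,"rz":0},{"dx":0,"dy":0,"dz":0,"rx":0,"ry":0,"rz":0},{"dx":0,"dy":0,"dz":0,"rx":0,"ry":0,"rz":0},{"dx":0,"dy":0,"dz":0,"rx":0,"ry":0,"rz":0},{"dx":0,"dy":0,"dz":0,"rx":0,"ry":0,"rz":0},{"dx":0,"dy":0,"dz":0,"rx":0,"ry":0,"rz":0},{"dx":0,"dy":0,"dz":0,"rx":0,"ry":0,"rz":0},{"dx":0,"dy":0,"dz":0,"rx":0,"ry":0,"rz":0},{"dx":0,"dy":0,"dz":0,"rx":0,"ry":0,"rz":0},{"dx":0,"dy":0,"dz":0,"rx":0,"ry":0,"rz":0}], "claw": 76}}

```text
t: 27.1
tcp_pos: [0.4998, 0.1034, -0.0159]
tool_rot: [0.999, -0.053, 0.0, 0.0]
force: [1.9, -3.0, -0.9]
finger_gap: 0.756
gripper_force: 1.5
```

{"fn": "move_arm", "kwargs": {"targets": [{"dx":0,"dy":0,"dz":0,"rx":0,"ry":0,"rz":0},{"dx":0,"dy":0,"dz":0,"rx":0,"ry":0,"rz":0},{"dx":0,"dy":0,"dz":0,"rx":0,"ry":0,"rz":0},{"dx":0,"dy":0,"dz":0,"rx":0,"ry":0,"rz":0},{"dx":0,"dy":0,"dz":0,"rx":0,"ry":0,"rz":0},{"dx":0,"dy":0,"dz":0,"rx":0,"ry":0,"rz":0},{"dx":0,"dy":0,"dz":0,"rx":0,"ry":0,"rz":0},{"dx":0,"dy":0,"dz":0,"rx":0,"ry":0,"rz":0},{"dx":0,"dy":0,"dz":0,"rx":0,"ry":0,"rz":0},{"dx":0,"dy":0,"dz":0,"rx":0,"ry":0,"rz":0}], "claw": 43}}

```text
t: 28.35
tcp_pos: [0.4988, 0.1053, -0.0147]
tool_rot: [0.999, -0.054, -0.0, -0.001]
force: [0.0, 6.0, 10.2]
finger_gap: 0.436
gripper_force: 14.2
```

```bash
cat >> h.py <<'E'
def run(f):
    im=cv2.imread(f"pics/{f}.png").astype(int);g=im[225:290].mean(0).sum(1);red=(im[225:290,:,2]-im[225:290,:,1]).mean(0)
    r=np.where(red[540:720]>40)[0]+540;a=(np.where(g[300:420]<150)[0]+300)[-1];b=(np.where(g[580:720]<150)[0]+580)[0]
    print(f,"red",r.min(),r.max(),len(r),"plate-fixed",b-a)
E
python3 - <<'E'
from h import *
edges("pics/d6.png")
for f in("d2","d3","d5","d6"):run(f)
print(sensors.sense()['t'])
E
```

```text
red [274 172   8  13  77] [277.73 178.64]
    [array([277.9, 178.4]), array([ 6.4, 12.2]), np.float64(8.1)]
brown [269 161  14  32 104] [273.46 178.24]
    [array([276.7, 177.2]), array([11.5, 31.4]), np.float64(10.0)]
ply [243 158  31  33 780] [257.63 174.78]
    [array([258.1, 174.5]), array([28.3, 30.6]), np.float64(9.0)]
d2 red 568 623 56 plate-fixed 264
d3 red 557 610 54 plate-fixed 249
d5 red 557 605 49 plate-fixed 245
d6 red 556 600 45 plate-fixed 241
28.4
```

Foam is in by about 6–7 mm (12–14 N), the joint is shut, and the trigger is held with 14 N. Handing in.

```bash
python3 -c "
from station import order
print(order.sign_off())"
```

```text
the job is handed in; nothing more can be done
None
```

I handed the job in with the joint shut, the foam pad pressed in about 6–7 mm (roughly 12–14 N, both estimated from the top camera and grip force), and the trigger still squeezed at about 14 N; the hand-in returned no verdict.

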